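Fetch the tablet tin from behind the cleaning bottles

TASK

Clear the three white cleaning bottles out of the wooden tray and stand them all on the ribbed rubber draining mat, then take the low metal tin from behind them and set it in the middle of the round cork mat. After that put each bottle back upright on the middle of the pad in the tray that has the shape of its foot, the oblong one lined up with its pad. Do not touch the tin until all the bottles are on the draining mat, leave them there until the tin stands on the cork, do not tip anything over, and leave the glass jar where it is.

Things in the scene. Friction and masses are not known exactly. Their poses are not given: they have to be found in the camera images.
- round_bottle: white plastic bottle with a round body 60 mm in diameter and 88 mm tall, grey round screw cap 30 mm in diameter and 36 mm tall on top, above a short narrower neck (22 mm); 136 mm tall in all, about 0.3 kg. Origin: centre of its underside; z up. Starts upright in the tray on the pad with the same outline.
- square_bottle: white plastic bottle with a square body 56 x 56 mm and 82 mm tall, grey round screw cap 30 mm in diameter and 36 mm tall on top, above a short narrower neck (22 mm); 130 mm tall in all, about 0.3 kg. Origin: centre of its underside; z up. Starts upright in the tray on the pad with the same outline, its sides parallel to the pad's within 3 degrees.
- oblong_bottle: white flat plastic bottle with an oblong body 44 mm (its x) by 80 mm (its y) and 92 mm tall, grey round screw cap 30 mm in diameter and 36 mm tall on top, above a short narrower neck (22 mm); 140 mm tall in all, about 0.3 kg. Origin: centre of its underside; z up. Starts upright in the tray on the pad with the same outline, its sides parallel to the pad's within 3 degrees.
- tin: low round metal tin, 66 mm in diameter and 38 mm tall, its lid fixed on, with a black knob 22 mm in diameter and 28 mm tall in the middle of the lid (66 mm tall in all), about 0.18 kg. Stands in the middle of the tray on its floor (6 mm above the worktop), hemmed in by bottles and jar (centres about 85 mm away). Origin: centre of its underside; z up.
- pad_round: fixed 3 mm thick black rubber pad on the floor of the wooden tray, the home of the round bottle; visible around the bottle's foot at the start. Round, 76 mm in diameter. Its top is 9 mm above the worktop. Origin: centre of its underside.
- pad_square: fixed 3 mm thick black rubber pad on the floor of the wooden tray, the home of the square bottle; visible around the bottle's foot at the start. Square, 72 x 72 mm, sides along its x and y. Its top is 9 mm above the worktop. Origin: centre of its underside.
- pad_oblong: fixed 3 mm thick black rubber pad on the floor of the wooden tray, the home of the oblong bottle; visible around the bottle's foot at the start. Oblong, 58 mm (its x) by 94 mm (its y). Its top is 9 mm above the worktop. Origin: centre of its underside.
- mat: fixed ribbed black rubber draining mat flat on the worktop outside the tray, 290 mm (its x) by 160 mm (its y), 4 mm thick, empty at the start: the side area, with room for the three bottles in a row along its x (roughly away from the robot), 85 mm apart. Origin: centre of its underside.
- cork: fixed round cork mat flat on the worktop outside the tray, 110 mm in diameter, 8 mm thick, empty at the start. A dish brush (24 mm high) lies about 110 mm from its centre on the robot's side and a sponge (22 mm high) about as far beyond it. Origin: centre of its underside.
- jar: glass jar with a steel lid, 56 mm in diameter, 84 mm tall, standing on the floor of the tray behind the tin, on the side away from the robot; it stays where it is. The wooden tray is fixed, 270 x 300 mm, floor and walls 6 mm thick, 35 mm high in all. Origin: centre of its underside.

How it is judged:
By the outcome, as a careful person would: the job done as asked, in the order asked, and still so for the second after the job is handed in, with the robot touching nothing.
It also fails if it takes over 147 s, if anything falls off the work surface, if the arm or the gripper's body presses on something with over 40 N, if the wrist force passes 120 N, or if a joint passes its speed limit or range.

ROBOT

A 6-joint arm with a two-finger parallel gripper is mounted at the origin on the work surface. World frame = base frame: x ahead of the robot, y to its left, z up, the work surface at z = 0. Lengths are in mm, angles in rad, forces in N, time in s.
With the tool pointing down it reaches from about 275 to 750 mm from the base axis. Payload 10.2 kg.
Tool frame: the origin (TCP) lies on the centre line of the jaws, within the pads' length; the fingertips stand 19 mm ahead of it and the grasp point (between the pads) is the TCP; z points along the fingers, y is the line along which they close (so a half turn about z gives the same grasp; the last joint's range is limited). The gripper opens to 85 mm and grips with 20 to 120 N. Pads are 22 mm wide; open, the fingers measure 114 mm over their backs; the gripper's body (76 mm by 85 mm) begins 54 mm behind the grasp point. The pads swing forward as they close: fully open they stand 13 mm farther back than shut.
Start: joints at [0.909, 0.313, 1.498, -0, 1.331, -0.223], TCP at [223.061, 475.263, 250.294] pointing down, gripper open.
Joint ranges: [-2.94, 2.94], [-0.97, 2.17], [0.19, 2.56], [-1.23, 4.37], [0.02, 3.11], [-2.88, 2.88]. Speed limits (rad/s): [2.39, 2.39, 3.01, 3.14, 3.14, 3.14].

INTERFACE

Orientations are given as a unit quaternion [w, x, y, z].
In Python, from rig import sense, capture, finish_job, regions_of, mark_of gives the robot as it stands.
- The arm moves only by the tool jog_arm, never from a script. Its argument "series" is text: rows parted by semicolons, each of 7 numbers parted by spaces: the shift along the tool's x, y, z in units of 0.4 m (1.0 is 0.4 m), then the turn, a rotation vector about the tool's x, y, z in units of pi/2 rad (1.0 is pi/2 rad), then the opening, from -1 (shut) to 1 (fully open). A call has 1 to 20 rows; each row is the pose to reach, as a shift and turn from the pose commanded when the call began, along the tool's axes at that moment; what a row does not reach only later rows make up. A row lasts 1/8 s, in which the tool goes at most 62.5 mm and 10.7 degrees, less where a joint would pass 70% of its speed; a pose out of reach is approached as far as the arm can. A call with a number of a shift or a turn outside -1 to 1 is refused whole. A call with a gripper value outside its range is refused whole. The fingers move at their own pace and stop on an object; "grip_force" is the grip in N (left out, the last holds). Time passes only in rows, so rows that repeat a pose let the fingers close. It gives the time, the measured TCP pose, the force, the opening and the grip force at its end, in the units of the state.
- sense(): the state, without advancing time (a new reading comes with each control period).
- capture(name): name is "scene" or "top" or "wrist"; returns a dict with "img" (384x512x3 uint8, red, green, blue), "intrinsics" (3x3 intrinsics, pixels), "R" (3x3) and "t" (3): a world point X has camera coordinates R X + t. Camera axes: x right, y down, z forward; pixel columns grow to the right and rows downward; lengths in mm; the calibration is good to about 2 mm. A picture is of the moment at which its call begins. There is no depth.
- finish_job(): hands the job in; it is judged then, once.
Trained networks look in a picture, given as the dict that the camera call returned (one of the last four; its "shot" number tells which), for a name from the list of things; names that differ only in an ending like _2 or _b are one class to them, and where a whole thing is asked for, a point or a joint stands for the part that bears it (a point fixed in the world has none). Each returns a list of dicts, best first, with "confidence" (0 to 1); they miss things now and then, are a little off and sometimes report something else, mostly with a low value. They report only what shows in the picture. A call takes as long as a camera call.
- regions_of(label, picture): "region" (384x512 bool, what is visible of it) and "point" ([row, column] in pixels, amid what is visible of it).
- mark_of(label, picture): "point" ([row, column] in pixels: a listed point, or the origin of a listed thing).
The state is a dict: "time_s": time; "joints": joint angles; "dq": joint speeds; "tau": joint torques, N m; "eef_pos": TCP position; "ee_rot": TCP orientation; "force": force on the tool from outside, world axes, zero at the start; "wrist_torque": the same for the moment, N m; "grip_width": opening from 0.0 (shut) to 1.0 (fully open); "grip_force": force on a finger pad.
Only numpy, scipy, OpenCV 4.12 (cv2) and the standard library are available. Lean on these libraries where they do the work, as an engineer would, in place of code of your own. Each camera call takes 0.05 s, during which the arm holds its last target. There are 200 camera calls.

## Working session

There is one attempt and no reset: what is moved stays moved. The work goes in short steps, Python scripts to look and compute and a tool call to move; the robot and the scene stay as the last step left them, time stands still between calls to the robot, and variables do not carry over. Pictures are saved under pics/ and viewed, at most 14 in all, crops included, and the job is handed in when it is done.

Besides the shell and the picture viewer there is one more tool, called after ">>>" as name(argument=value, ...) on one line, values as JSON. jog_arm: Moves the arm, as the interface text tells. Shifts and turns lie within -1 to 1; 1 stands for 0.4 m of shift or pi/2 rad of turn. Its arguments: {"type":"object","properties":{"series":{"type":"string"},"grip_force":{"type":"number"}},"required":["series"]}

```bash
ls; mkdir -p pics
cat > h.py <<'E'
import numpy as np,cv2
from rig import *
def ray(p,rc,z):
    K=np.array(p["intrinsics"]);R=np.array(p["R"]);t=np.array(p["t"])
    d=R.T@np.linalg.solve(K,[rc[1],rc[0],1.]);c=-R.T@t
    return (c+d*(z-c[2])/d[2])
def proj(p,X):
    c=np.array(p["R"])@np.array(X,float)+np.array(p["t"]);u=np.array(p["intrinsics"])@c
    return u[:2]/u[2]
def save(p,n): cv2.imwrite("pics/"+n,cv2.cvtColor(p["img"],cv2.COLOR_RGB2BGR))
E
python3 - <<'E'
from h import *
print(sense())
Z=dict(round_bottle=9,square_bottle=9,oblong_bottle=9,tin=6,pad_round=6,pad_square=6,pad_oblong=6,mat=0,cork=0,jar=6)
ps={n:capture(n) for n in("top","scene")}
for n,p in ps.items():
    save(p,n+"0.png");print(n,"cam",-np.array(p["R"]).T@p["t"])
    for l,z in Z.items():
        m=mark_of(l,p)[:2]
        print(l,[(np.round(a["point"]),round(a["confidence"],2),ray(p,a["point"],z)[:2].round(1)) for a in m])
E
```

```text
pics
{'time_s': 0.0, 'joints': array([ 9.08569782e-01,  3.13444700e-01,  1.49844574e+00, -1.17121581e-05,
        1.33100230e+00, -2.23354405e-01]), 'dq': array([ 0.00030922, -0.00011415,  0.00181516, -0.00047929, -0.00085086,
       -0.00031318]), 'tau': array([ 4.02535661e-04, -4.12267256e+01, -2.59742761e+01, -1.37081743e-04,
        4.16475465e-03,  2.92206562e-05]), 'eef_pos': array([222.92444528, 475.05830317, 249.73451562]), 'ee_rot': array([-2.73380884e-04,  2.17677843e-01,  9.76020458e-01, -5.89791481e-04]), 'force': array([-0.01101408,  0.29947211,  0.37769614]), 'wrist_torque': array([ 0.02410969, -0.02723508, -0.01048785]), 'grip_force': 0.0, 'grip_width': 0.99372690353132}
top cam [ 243.23823652  -14.32138875 1427.45047035]
round_bottle [(array([204., 380.]), 0.93, array([ 520.7, -383.6]))]
square_bottle [(array([233., 350.]), 0.84, array([ 428.3, -295.9]))]
oblong_bottle [(array([204., 324.]), 0.78, array([ 508. , -216.3]))]
tin [(array([206., 353.]), 0.57, array([ 510.3, -304.3])), (array([196., 255.]), 0.37, array([519. ,  -7.5]))]
pad_round [(array([205., 383.]), 0.4
[... 486 characters left out ...]
6327549 ]
round_bottle [(array([304., 128.]), 0.75, array([ 510.3, -389.2]))]
square_bottle [(array([254., 136.]), 0.62, array([ 427.2, -298.5]))]
oblong_bottle [(array([245., 185.]), 0.95, array([ 495.8, -205.4])), (array([300., 190.]), 0.71, array([ 602.1, -292.5]))]
tin [(array([275., 160.]), 0.88, array([ 507.2, -295.5])), (array([303., 188.]), 0.32, array([ 604.1, -298.4]))]
pad_round [(array([306., 131.]), 0.8, array([ 515.7, -385.9]))]
pad_square []
pad_oblong [(array([250., 185.]), 0.51, array([ 503.4, -214.9]))]
mat [(array([130., 327.]), 0.81, array([523.1, 310. ]))]
cork [(array([200., 254.]), 0.65, array([528.1,  -1.3]))]
jar [(array([302., 188.]), 0.87, array([ 601.6, -296.4]))]
```

Run:
```python
import cv2,numpy as np
a=cv2.imread("pics/top0.png");b=cv2.imread("pics/scene0.png")
t=cv2.resize(a[130:270,290:430],(560,560),interpolation=cv2.INTER_CUBIC)
cv2.imwrite("pics/c1.png",t)
cv2.imwrite("pics/c2.png",cv2.resize(b[60:384,60:460],(800,600)[:1]+(600,) ))
```

```text
(no output)
```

View pics/top0.png

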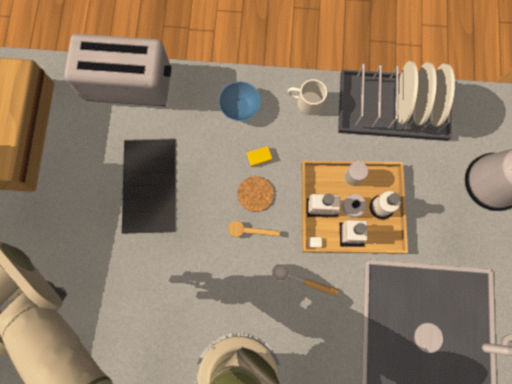

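View pics/c1.png

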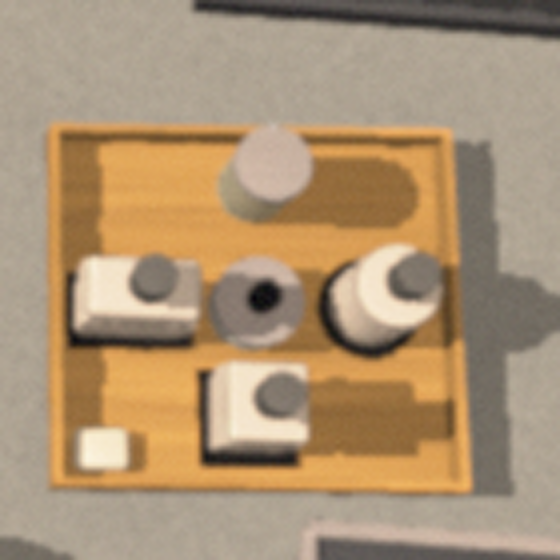

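View pics/c2.png

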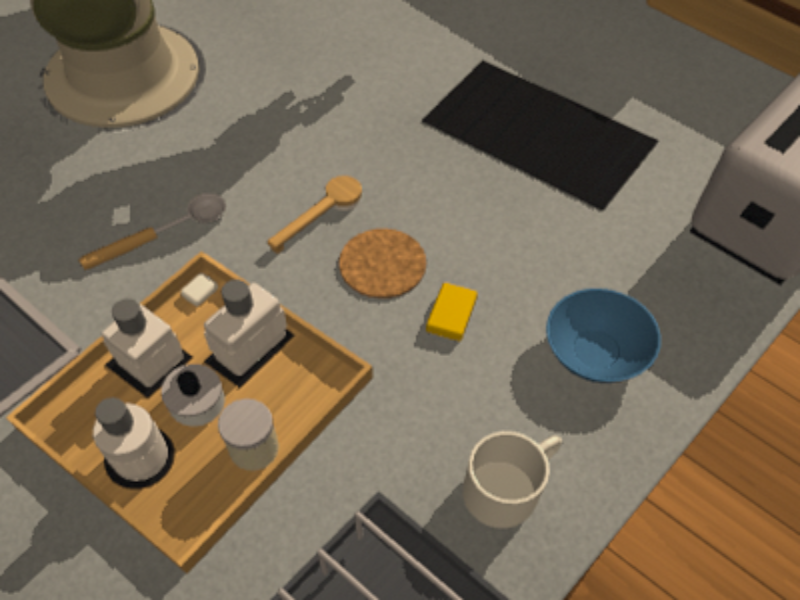

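The top view shows the tray, with the oblong bottle at about (324,204), the round one at (385,204), the square one at (352,233), the tin between them at (353,205) and the jar at (357,173). The cork is at (255,193) and the ribbed mat at (150,185). All three bottles stand upright. I'll move in with the tool square to the world for a close wrist view.

>>> jog_arm(series="-0.8 -0.66 -0.125 0 0 -0.28 1;-0.8 -0.66 -0.125 0 0 -0.28 1;-0.8 -0.66 -0.125 0 0 -0.28 1;-0.8 -0.66 -0.125 0 0 -0.28 1;-0.8 -0.66 -0.125 0 0 -0.28 1;-0.8 -0.66 -0.125 0 0 -0.28 1;-0.8 -0.66 -0.125 0 0 -0.28 1;-0.8 -0.66 -0.125 0 0 -0.28 1;-0.8 -0.66 -0.125 0 0 -0.28 1;-0.8 -0.66 -0.125 0 0 -0.28 1", grip_force=40)

```text
time_s: 2.35
eef_pos: [400.1, 101.3, 300.3]
ee_rot: [-0.0, -0.001, 1.0, 0.0]
force: [0.2, -0.4, 0.7]
grip_width: 1.0
grip_force: 0.0
```

>>> jog_arm(series="-0.125 -1 -0.1 0 0 0 1;-0.125 -1 -0.1 0 0 0 1;-0.125 -1 -0.1 0 0 0 1;-0.125 -1 -0.1 0 0 0 1;-0.125 -1 -0.1 0 0 0 1;-0.125 -1 -0.1 0 0 0 1;-0.125 -1 -0.1 0 0 0 1;-0.125 -1 -0.1 0 0 0 1;-0.125 -1 -0.1 0 0 0 1")

```text
time_s: 3.48
eef_pos: [451.4, -298.2, 340.3]
ee_rot: [-0.0, -0.001, 1.0, 0.0]
force: [-0.1, 0.7, -0.0]
grip_width: 1.0
grip_force: 0.0
```

```bash
cat > w.py <<'E'
from h import *
import sys
Z=dict(round_bottle=9,square_bottle=9,oblong_bottle=9,tin=6,pad_round=6,pad_square=6,pad_oblong=6,mat=0,cork=0,jar=6)
s=sense();print(s["eef_pos"].round(1),s["ee_rot"].round(4),s["time_s"])
p=capture("wrist");save(p,sys.argv[1]+".png");print("cam",-np.array(p["R"]).T@p["t"])
for l in sys.argv[2:]:
    print(l,[(np.round(a["point"]),round(a["confidence"],2),ray(p,a["point"],Z[l])[:2].round(1)) for a in mark_of(l,p)[:2]])
E
python3 w.py w1 round_bottle square_bottle oblong_bottle tin pad_round pad_square pad_oblong jar
```

```text
[ 451.4 -298.2  340.3] [-0.0e+00 -1.4e-03  1.0e+00  2.0e-04] 3.475
cam [ 379.97431668 -298.20929541  464.30190586]
round_bottle [(array([195., 192.]), 0.87, array([ 515. , -388.1]))]
square_bottle [(array([129., 252.]), 0.89, array([ 421., -302.]))]
oblong_bottle [(array([188., 317.]), 0.95, array([ 504.8, -208.8]))]
tin [(array([191., 252.]), 0.96, array([ 510. , -301.7]))]
pad_round [(array([198., 192.]), 0.36, array([ 521.2, -388.8]))]
pad_square [(array([199., 192.]), 0.68, array([ 521.6, -388.4]))]
pad_oblong [(array([184., 314.]), 0.64, array([ 498.3, -212.9]))]
jar [(array([246., 255.]), 0.85, array([ 596.6, -297.2]))]
```

View pics/w1.png

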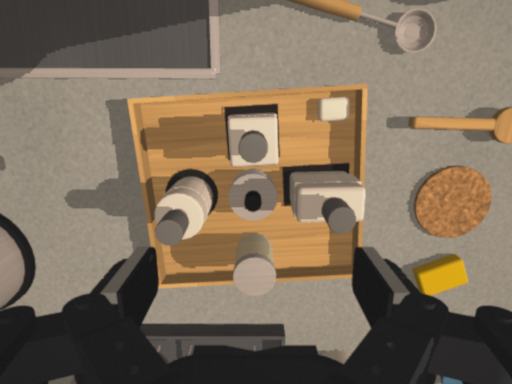

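The wrist view shows the three cap tops at about (173,227) round, (253,148) square and (341,216) oblong. The tin's knob is at (253,200). Next I'll refine the caps and the tray and pad yaw with projected outlines.

```bash
cat > fit.py <<'E'
from h import *
from scipy.optimize import minimize
def cyl(p,x,y,z0,z1,r):  # silhouette mask of a cylinder
    a=np.linspace(0,2*np.pi,48);pts=[proj(p,(x+r*np.cos(t),y+r*np.sin(t),z)) for z in(z0,z1) for t in a]
    m=np.zeros((384,512),np.uint8);cv2.fillConvexPoly(m,cv2.convexHull((np.float32(pts)*16).round().astype(np.int32)),1,shift=4);return m>0
E
python3 - <<'E'
from fit import *
p=capture("wrist");t=capture("top");s=capture("scene")
hsv=cv2.cvtColor(p["img"],cv2.COLOR_RGB2HSV)
for n,z,uv in(("round",145,(173,227)),("square",139,(253,148)),("oblong",149,(341,216)),("knob",72,(253,201))):
    g=ray(p,uv[::-1],z)
    # dark-grey component around
    gray=cv2.cvtColor(p["img"],cv2.COLOR_RGB2GRAY);print(n,"ray",g[:2].round(1),"gray",gray[uv[1]-2:uv[1]+3,uv[0]].tolist(), "top uv",proj(t,g).round(),"scene",proj(s,g).round())
# tray edge/yaw: tray outer rim by corners at z=35
for c in((132,100),(366,87),(358,278),(160,286)): print(ray(p,c[::-1],35)[:2].round(1))
im=cv2.resize(p["img"][70:300,120:380],None,fx=2.6,fy=2.6,interpolation=cv2.INTER_CUBIC)
cv2.imwrite("pics/w2.png",im[:,:,::-1])
E
```

```text
round ray [ 509.3 -384.4] gray [110, 110, 111, 111, 110] top uv [394. 200.] scene [114. 277.]
square ray [ 427.6 -301.1] gray [113, 112, 111, 112, 112] top uv [362. 228.] scene [122. 226.]
oblong ray [ 495.3 -211.4] gray [110, 111, 110, 110, 110] top uv [330. 200.] scene [175. 215.]
knob ray [ 503.8 -301.4] gray [29, 27, 28, 29, 25] top uv [357. 204.] scene [152. 263.]
[ 382.9 -453.6]
[ 366.8 -161.4]
[ 633.8 -147.5]
[ 647.7 -439.2]
```

View pics/w2.png

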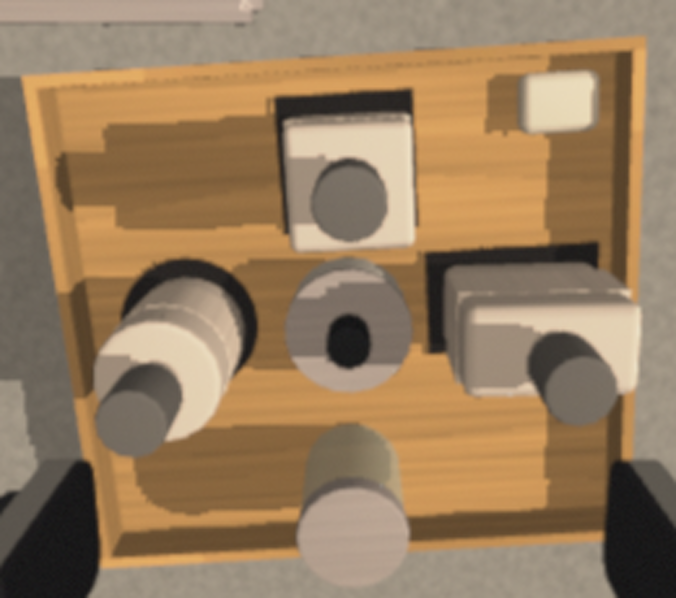

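Tray yaw is about 3°. Corrected cap positions are round (512.8,-386.5), square (426.7,-300) and oblong (499.5,-210.5). I'll pick the square bottle first.

>>> jog_arm(series="0.06 -0.005 0.1 0 0 0 1;0.06 -0.005 0.25 0 0 0 1;0.06 -0.005 0.4 0 0 0 1;0.06 -0.005 0.5 0 0 0 1;0.06 -0.005 0.5425 0 0 0 1;0.06 -0.005 0.5425 0 0 0 1;0.06 -0.005 0.5425 0 0 0 -1;0.06 -0.005 0.5425 0 0 0 -1;0.06 -0.005 0.5425 0 0 0 -1;0.06 -0.005 0.5425 0 0 0 -1;0.06 -0.005 0.5425 0 0 0 -1;0.06 -0.005 0.5425 0 0 0 -1", grip_force=40)

```text
time_s: 5.58
eef_pos: [427.2, -301.7, 123.9]
ee_rot: [0.0, -0.001, 1.0, -0.0]
force: [-0.4, 2.1, 5.8]
grip_width: 0.34
grip_force: 39.3
```

>>> jog_arm(series="0 0 -0.03 0 0 0 -1;0 0 -0.12 0 0 0 -1;0 0 -0.24 0 0 0 -1;0 0.03 -0.28 0 0 0 -1;0 0.12 -0.28 0 0 0 -1;0 0.25 -0.28 0 0 0 -1;0 0.4 -0.28 0 0 0 -1;0 0.55 -0.28 0 0 0 -1;0 0.7 -0.28 0 0 0 -1;0 0.85 -0.28 0 0 0 -1;0 0.95 -0.28 0 0 0 -1;0 1 -0.28 0 0 0 -1;0 1 -0.28 0 0 0 -1")

```text
time_s: 7.2
eef_pos: [425.6, 99.6, 234.4]
ee_rot: [-0.001, -0.002, 1.0, 0.0]
force: [-0.0, 0.5, -1.9]
grip_width: 0.337
grip_force: 40.3
```

```bash
python3 w.py w3 mat cork
python3 - <<'E'
from h import *
p=capture("wrist")
for l,z in(("mat",4),("cork",8)):
    r=regions_of(l,p)
    for a in r[:1]:
        m=a["region"].astype(np.uint8);c=max(cv2.findContours(m,0,1)[0],key=cv2.contourArea)
        w=np.float32([ray(p,(q[0][1],q[0][0]),z)[:2] for q in c]);print(l,a["confidence"],m.sum(),cv2.minAreaRect(w),cv2.boundingRect(c))
E
```

```text
[425.6  99.6 234.4] [-0.001  -0.0018  1.      0.    ] 7.2
cam [354.40812059  99.54983584 358.61109065]
mat [(array([250., 437.]), 0.8, array([526.9, 317.4]))]
cork [(array([246., 162.]), 0.9, array([523.2,  -9.9]))]
mat 0.91 25690 ((527.4351806640625, 313.58258056640625), (289.7967529296875, 162.2573699951172), 5.861448764801025) (368, 120, 144, 227)
cork 0.86 5157 ((517.7393188476562, -17.578582763671875), (85.4246826171875, 110.06527709960938), 52.61893081665039) (117, 205, 86, 85)
```

View pics/w3.png

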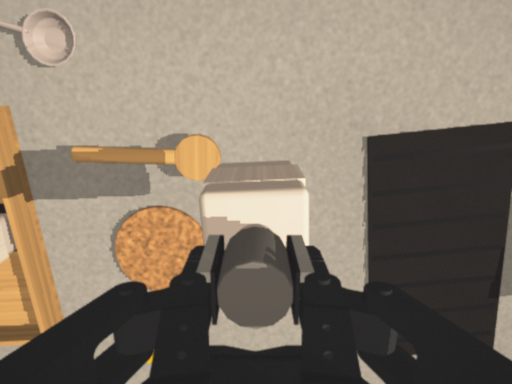

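The square bottle hangs straight between the pads. The mat is centred at about (526,313) with a yaw of about 5.5°. I'll place it in the nearest slot.

>>> jog_arm(series="-0.01 0.05 0 0 0 0 -1;-0.03 0.18 0 0 0 0 -1;-0.04 0.32 0 0 0 0 -1;-0.04 0.44 0 0 0 0 -1;-0.04 0.51 0.02 0 0 0 -1;-0.04 0.5125 0.1 0 0 0 -1;-0.04 0.5125 0.2 0 0 0 -1;-0.04 0.5125 0.26 0 0 0 -1;-0.04 0.5125 0.28 0 0 0 -1;-0.04 0.5125 0.286 0 0 0 -1;-0.04 0.5125 0.286 0 0 0 -1;-0.04 0.5125 0.286 0 0 0 -1")

```text
time_s: 9.0
eef_pos: [442.7, 303.4, 121.7]
ee_rot: [0.001, -0.0, 1.0, 0.0]
force: [0.6, 0.1, -2.1]
grip_width: 0.341
grip_force: 40.5
```

>>> jog_arm(series="0 0 0.006 0 0 0 -1;0 0 0.006 0 0 0 -1;0 0 0.006 0 0 0 0;0 0 0.006 0 0 0 1;0 0 0.006 0 0 0 1;0 0 0.006 0 0 0 1;0 0 -0.1 0 0 0 1;0 0 -0.25 0 0 0 1;0 -0.1 -0.35 0 0 0 1;-0.1 -0.25 -0.35 0 0 0 1;-0.18 -0.4 -0.35 0 0 0 1;-0.18 -0.55 -0.35 0 0 0 1;-0.18 -0.7 -0.35 0 0 0 1;-0.18 -0.85 -0.35 0 0 0 1;-0.18 -1 -0.35 0 0 0 1")

```text
time_s: 10.88
eef_pos: [514.5, -95.1, 261.0]
ee_rot: [0.0, -0.0, 1.0, -0.0]
force: [0.3, 0.3, -0.1]
grip_width: 0.999
grip_force: 0.0
```

Run:
```python
from h import *
p=capture("scene");save(p,"s1.png")
for l,z in(("square_bottle",4),("cork",0),("mat",0)):
    for a in mark_of(l,p)[:2]: print(l,a["confidence"],ray(p,a["point"],z).round(1))
print(sense()["eef_pos"])
```

```text
square_bottle 0.8 [443.7 301.3   4. ]
cork 0.97 [522.9  -8.4   0. ]
cork 0.69 [ 497.4 -214.8    0. ]
mat 0.92 [528.5 309.8   0. ]
[514.61888363 -93.82413481 260.72555066]
```

View pics/s1.png

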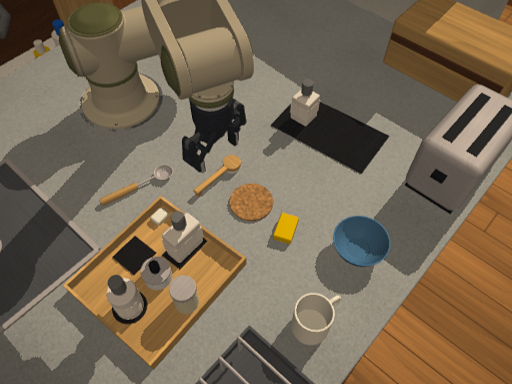

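The square bottle stands upright on the mat at pixel (305,105). The tray still has the other two bottles and the tin. The round bottle is next.

>>> jog_arm(series="0.004 -0.12 0 0 0 0 1;0.004 -0.26 0 0 0 0 1;0.004 -0.4 0 0 0 0 1;0.004 -0.54 0 0 0 0 1;0.004 -0.66 0 0 0 0 1;0.004 -0.727 0.03 0 0 0 1;0.004 -0.727 0.15 0 0 0 1;0.004 -0.727 0.27 0 0 0 1;0.004 -0.727 0.32 0 0 0 1;0.004 -0.727 0.33 0 0 0 1;0.004 -0.727 0.33 0 0 0 1;0.004 -0.727 0.33 0 0 0 -1;0.004 -0.727 0.33 0 0 0 -1;0.004 -0.727 0.33 0 0 0 -1;0.004 -0.727 0.33 0 0 0 -1;0.004 -0.727 0.33 0 0 0 -1;0.004 -0.727 0.33 0 0 0 -1")

```text
time_s: 13.2
eef_pos: [513.6, -384.1, 129.2]
ee_rot: [0.0, -0.0, 1.0, -0.0]
force: [-0.6, -0.6, 2.9]
grip_width: 0.344
grip_force: 40.3
```

>>> jog_arm(series="0 0 -0.03 0 0 0 -1;0 0 -0.12 0 0 0 -1;0 0 -0.26 0 0 0 -1;0 0 -0.38 0 0 0 -1;0 0 -0.45 0 0 0 -1;0 0.04 -0.45 0 0 0 -1;0 0.14 -0.45 0 0 0 -1;0 0.28 -0.45 0 0 0 -1;0 0.42 -0.45 0 0 0 -1;0 0.56 -0.45 0 0 0 -1;0 0.7 -0.45 0 0 0 -1;0 0.84 -0.45 0 0 0 -1;0 0.95 -0.45 0 0 0 -1;0 1 -0.45 0 0 0 -1")

```text
time_s: 14.95
eef_pos: [512.4, 18.5, 309.2]
ee_rot: [-0.0, -0.002, 1.0, 0.0]
force: [0.1, -1.0, -2.0]
grip_width: 0.34
grip_force: 40.3
```

>>> jog_arm(series="-0.01 0.1 0.02 0 0 0 -1;-0.02 0.23 0.06 0 0 0 -1;-0.03 0.37 0.1 0 0 0 -1;-0.03 0.51 0.1 0 0 0 -1;-0.03 0.64 0.1 0 0 0 -1;-0.03 0.72 0.1 0 0 0 -1;-0.03 0.743 0.12 0 0 0 -1;-0.03 0.743 0.22 0 0 0 -1;-0.03 0.743 0.34 0 0 0 -1;-0.03 0.743 0.42 0 0 0 -1;-0.03 0.743 0.45 0 0 0 -1;-0.03 0.743 0.46 0 0 0 -1;-0.03 0.743 0.46 0 0 0 -1;-0.03 0.743 0.46 0 0 0 -1")

```text
time_s: 16.7
eef_pos: [525.2, 313.5, 126.1]
ee_rot: [0.001, -0.001, 1.0, 0.0]
force: [-0.8, -0.3, -3.3]
grip_width: 0.343
grip_force: 40.4
```

>>> jog_arm(series="0 0 0.006 0 0 0 -1;0 0 0.006 0 0 0 -1;0 0 0.006 0 0 0 0;0 0 0.006 0 0 0 1;0 0 0.006 0 0 0 1;0 0 0.006 0 0 0 1;0 0 -0.1 0 0 0 1;0 0 -0.25 0 0 0 1;0 -0.1 -0.35 0 0 0 1;0.03 -0.25 -0.35 0 0 0 1;0.06 -0.4 -0.35 0 0 0 1;0.06 -0.55 -0.35 0 0 0 1;0.06 -0.7 -0.35 0 0 0 1;0.06 -0.85 -0.35 0 0 0 1;0.06 -1 -0.35 0 0 0 1")

```text
time_s: 18.58
eef_pos: [500.9, -88.6, 265.1]
ee_rot: [0.0, -0.001, 1.0, -0.0]
force: [1.2, 0.1, -0.1]
grip_width: 1.002
grip_force: 0.0
```

>>> jog_arm(series="0 -0.1 0 0 0 0 1;0 -0.22 0 0 0 0 1;0 -0.31 0.03 0 0 0 1;0 -0.31 0.15 0 0 0 1;0 -0.31 0.26 0 0 0 1;0 -0.31 0.31 0 0 0 1;0 -0.31 0.328 0 0 0 1;0 -0.31 0.328 0 0 0 1;0 -0.31 0.328 0 0 0 1")

```text
time_s: 19.7
eef_pos: [501.8, -210.9, 134.8]
ee_rot: [0.001, -0.001, 1.0, -0.001]
force: [-0.4, -0.9, 0.9]
grip_width: 0.998
grip_force: 0.0
```

>>> jog_arm(series="0 0 0 0 0 0 -1;0 0 0 0 0 0 -1;0 0 0 0 0 0 -1;0 0 0 0 0 0 -1;0 0 0 0 0 0 -1;0 0 -0.03 0 0 0 -1;0 0 -0.12 0 0 0 -1;0 0 -0.24 0 0 0 -1;0 0 -0.3 0 0 0 -1;0 0.05 -0.3 0 0 0 -1;0 0.15 -0.3 0 0 0 -1;-0.02 0.29 -0.3 0 0 0 -1;-0.06 0.43 -0.3 0 0 0 -1;-0.12 0.57 -0.3 0 0 0 -1;-0.18 0.71 -0.3 0 0 0 -1;-0.23 0.84 -0.3 0 0 0 -1;-0.26 0.95 -0.3 0 0 0 -1;-0.27 1 -0.3 0 0 0 -1;-0.27 1 -0.3 0 0 0 -1")

```text
time_s: 22.08
eef_pos: [608.1, 190.7, 252.4]
ee_rot: [-0.001, -0.001, 1.0, -0.0]
force: [0.1, 0.2, -4.3]
grip_width: 0.344
grip_force: 40.6
```

>>> jog_arm(series="0 0.04 0 0 0 0 -1;0 0.14 0 0 0 0 -1;0 0.25 0 0 0 0 -1;0 0.31 0 0 0 0 -1;0 0.33 0.03 0 0 0 -1;0 0.33 0.12 0 0 0 -1;0 0.33 0.22 0 0 0 -1;0 0.33 0.28 0 0 0 -1;0 0.33 0.305 0 0 0 -1;0 0.33 0.31 0 0 0 -1;0 0.33 0.31 0 0 0 -1;0 0.33 0.31 0 0 0 -1")

```text
time_s: 23.58
eef_pos: [609.1, 321.5, 130.7]
ee_rot: [0.001, -0.0, 1.0, 0.0]
force: [-0.2, -0.4, -3.8]
grip_width: 0.338
grip_force: 40.7
```

>>> jog_arm(series="0 0 0.005 0 0 0 -1;0 0 0.005 0 0 0 -1;0 0 0.005 0 0 0 0;0 0 0.005 0 0 0 1;0 0 0.005 0 0 0 1;0 0 0.005 0 0 0 1;0 0 -0.1 0 0 0 1;0 0 -0.25 0 0 0 1;0 0 -0.4 0 0 0 1;0.1 0 -0.53 0 0 0 1;0.25 -0.02 -0.53 0 0 0 1;0.35 -0.02 -0.53 0 0 0 1;0.35 -0.02 -0.53 0 0 0 1;0.35 -0.02 -0.53 0 0 0 1")

```text
time_s: 25.32
eef_pos: [469.2, 313.3, 341.8]
ee_rot: [0.0, -0.0, 1.0, 0.0]
force: [1.4, -0.8, 0.1]
grip_width: 1.001
grip_force: 0.0
```

```bash
python3 w.py w4 round_bottle square_bottle oblong_bottle mat
```

```text
[469.2 313.3 341.8] [ 3.e-04 -5.e-04  1.e+00  0.e+00] 25.325
cam [397.75619489 313.4309175  465.82882887]
round_bottle [(array([190., 254.]), 0.83, array([526. , 311.7]))]
square_bottle [(array([130., 249.]), 0.88, array([440.6, 305.2]))]
oblong_bottle [(array([242., 260.]), 0.86, array([607.4, 322.1]))]
mat []
```

View pics/w4.png

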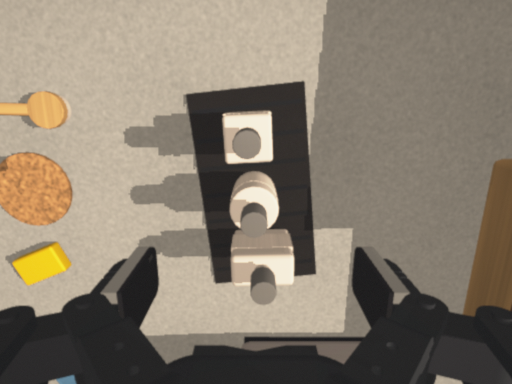

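>>> jog_arm(series="0.02 -0.15 0 0 0 0 1;0.04 -0.3 0 0 0 0 1;0.04 -0.45 0 0 0 0 1;0.04 -0.6 0 0 0 0 1;0.04 -0.75 0 0 0 0 1;0.04 -0.9 0 0 0 0 1;0.04 -1 0 0 0 0 1;0.04 -1 0 0 0 0 1")

```text
time_s: 26.58
eef_pos: [453.3, -89.1, 341.3]
ee_rot: [-0.0, 0.002, 1.0, 0.0]
force: [0.2, 1.0, -0.7]
grip_width: 0.998
grip_force: 0.0
```

>>> jog_arm(series="0 -0.1 0 0 0 0 1;0 -0.25 0 0 0 0 1;0 -0.4 0 0 0 0 1;0 -0.525 0 0 0 0 1;0 -0.525 0 0 0 0 1;0 -0.525 0 0 0 0 1;0 -0.525 0 0 0 0 1")

```text
time_s: 27.45
eef_pos: [453.8, -295.4, 342.0]
ee_rot: [0.0, -0.001, 1.0, -0.0]
force: [0.4, 0.5, 0.2]
grip_width: 1.001
grip_force: 0.0
```

```bash
python3 w.py w5 tin pad_round pad_square pad_oblong jar
python3 - <<'E'
from h import *
p=capture("wrist")
for l,z in(("pad_round",9),("pad_square",9),("pad_oblong",9)):
    for a in regions_of(l,p)[:2]:
        m=a["region"].astype(np.uint8);c=max(cv2.findContours(m,0,1)[0],key=cv2.contourArea)
        w=np.float32([ray(p,(q[0][1],q[0][0]),z)[:2] for q in c]);print(l,round(a["confidence"],2),m.sum(),cv2.minAreaRect(w),cv2.boundingRect(c))
E
```

```text
[ 453.8 -295.4  342. ] [ 2.0e-04 -1.3e-03  1.0e+00 -1.0e-04] 27.45
cam [ 382.33190937 -295.36899741  466.08805732]
tin [(array([188., 248.]), 0.81, array([ 508. , -304.6]))]
pad_round [(array([190., 192.]), 0.83, array([ 511.3, -385.9]))]
pad_square [(array([130., 249.]), 0.63, array([ 426.1, -303.9]))]
pad_oblong []
jar [(array([246., 251.]), 0.92, array([ 600.3, -300.3]))]
pad_round 0.64 2126 ((514.1754760742188, -389.70556640625), (75.14118194580078, 75.34893798828125), 0.1373715102672577) (164, 167, 53, 51)
pad_square 0.74 2845 ((425.3463134765625, -301.57855224609375), (73.45267486572266, 73.14380645751953), 3.34511399269104) (223, 102, 55, 57)
pad_oblong 0.71 2509 ((497.7205810546875, -211.3073272705078), (57.31483840942383, 93.9087905883789), 3.7735531330108643) (281, 161, 67, 42)
```

View pics/w5.png

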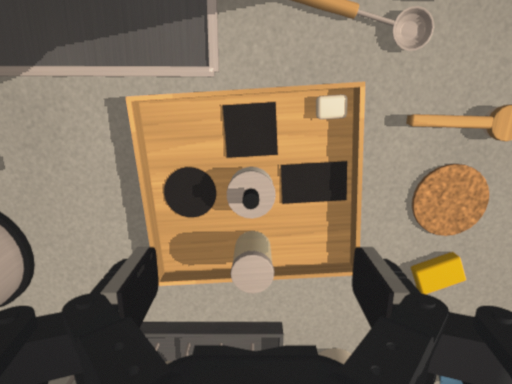

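On the mat the three bottles stand upright in a row, with caps at about (247,143), (254,219) and (263,285). The empty tray shows the pads at about (190,191), (250,130) and (314,182), and the tin's knob at (251,199). Next I'll refine the pads, knob and cork by thresholding.

```bash
cat > m.py <<'E'
from h import *
def comp(p,img,uv,z,lo,hi):
    g=cv2.cvtColor(img,cv2.COLOR_RGB2GRAY);m=((g>=lo)&(g<=hi)).astype(np.uint8)
    m=cv2.morphologyEx(m,cv2.MORPH_OPEN,np.ones((3,3)))
    n,L=cv2.connectedComponents(m,connectivity=4);k=L[uv[1],uv[0]];c=max(cv2.findContours((L==k).astype(np.uint8),0,1)[0],key=cv2.contourArea)
    w=np.float32([ray(p,(q[0][1],q[0][0]),z)[:2] for q in c]);return cv2.minAreaRect(w),(L==k).sum()
E
python3 - <<'E'
from m import *
p=capture("wrist");im=p["img"]
for n,uv,z in(("round",(190,191),9),("square",(250,130),9),("oblong",(314,182),9),("knob",(251,199),72)): print(n,comp(p,im,uv,z,0,55))
for a in regions_of("cork",p)[:1]:
    m=a["region"];rc=np.argwhere(m);w=np.float32([ray(p,q,8)[:2] for q in rc]);print("cork",a["confidence"],w.mean(0),cv2.minAreaRect(w))
for a in regions_of("tin",p)[:1]:
    print("tin mark",a["point"])
c=-np.array(p["R"]).T@p["t"]
p2=dict(p);p2["t"]=-np.array(p["R"])@(c+[397.756-382.332,313.431+295.369,465.829-466.088])
b=cv2.imread("pics/w4.png")[:,:,::-1].copy()
for n,uv,z in(("sq cap",(247,143),134),("rd cap",(254,221),140),("ob cap",(264,288),144)): print(n,comp(p2,b,uv,z,92,125), ray(p2,uv[::-1],z)[:2])
for n,uv,z in(("sq body",(230,120),86),("ob body",(243,262),96),("rd",(240,195),92)): print(n,comp(p2,b,uv,z,165,255))
print(np.array(p["R"]).round(4).tolist())
o=cv2.resize(b[70:320,170:340],None,fx=2.4,fy=2.4,interpolation=cv2.INTER_CUBIC);cv2.imwrite("pics/w4c.png",o[:,:,::-1])
E
```

```text
round (((514.0444946289062, -388.59039306640625), (71.10880279541016, 73.00435638427734), 43.85049057006836), np.int64(1949))
square (((425.30596923828125, -301.9413757324219), (69.13480377197266, 69.25543975830078), 3.7130954265594482), np.int64(2575))
oblong (((498.9836730957031, -210.6113739013672), (56.736045837402344, 92.42636108398438), 3.660015821456909), np.int64(2442))
knob (((504.0941162109375, -301.20458984375), (23.589624404907227, 17.580585479736328), 0.11084307730197906), np.int64(239))
cork 0.77 [523.47516  -11.002442] ((525.2367553710938, -10.793296813964844), (112.36156463623047, 110.70529174804688), 50.38805389404297)
tin mark [191.6, 249.9]
sq cap (((528.001708984375, 313.1595153808594), (429.22052001953125, 643.37158203125), 0.11953780055046082), np.int64(166423)) [441.27146464 304.40722185]
rd cap (((525.6376953125, 313.14337158203125), (421.4519348144531, 631.7269287109375), 0.11953773349523544), np.int64(166423)) [522.56812016 311.54653194]
ob cap (((524.0616455078125, 313.13262939453125), (416.2728576660156, 623.9638061523438), 0.1195378378033638), np.int64(166423)) [600.37157983 322.7429758 ]
sq body (((441.8597717285156, 304.5431823730469), (56.184993743896484, 54.481197357177734), 3.177154064178467), np.int64(1603))
ob body (((624.4644775390625, 295.71875), (148.71885681152344, 270.25079345703125), 1.006015658378601), np.int64(13924))
rd (((515.5433349609375, 312.28173828125), (56.45144271850586, 65.94686889648438), 88.95175170898438), np.int64(1294))
[[-0.0019, 1.0, -0.0002], [0.9605, 0.0019, 0.2784], [0.2784, 0.0003, -0.9605]]
```

View pics/w4c.png

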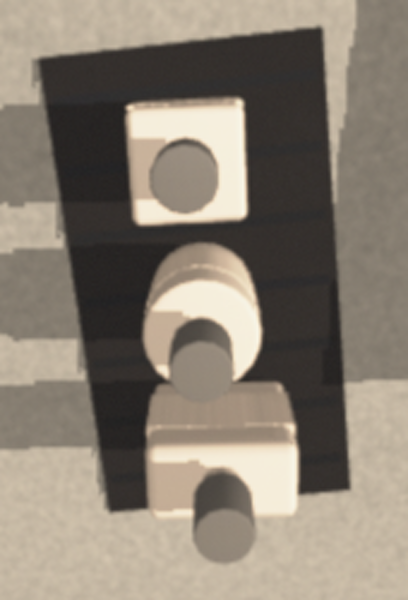

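>>> jog_arm(series="-0.13 -0.014 0.1 0 0 0 1;-0.13 -0.014 0.24 0 0 0 1;-0.13 -0.014 0.38 0 0 0 1;-0.13 -0.014 0.52 0 0 0 1;-0.13 -0.014 0.62 0 0 0 1;-0.13 -0.014 0.67 0 0 0 1;-0.13 -0.014 0.68 0 0 0 1;-0.13 -0.014 0.68 0 0 0 1;-0.13 -0.014 0.68 0 0 0 -1;-0.13 -0.014 0.68 0 0 0 -1;-0.13 -0.014 0.68 0 0 0 -1;-0.13 -0.014 0.68 0 0 0 -1;-0.13 -0.014 0.68 0 0 0 -1;-0.13 -0.014 0.68 0 0 0 -1")

```text
time_s: 29.85
eef_pos: [505.5, -302.3, 69.9]
ee_rot: [0.0, -0.001, 1.0, -0.0]
force: [-0.3, -0.1, 2.3]
grip_width: 0.237
grip_force: 39.1
```

>>> jog_arm(series="0 0 -0.03 0 0 0 -1;0 0 -0.12 0 0 0 -1;0 0 -0.24 0 0 0 -1;0 0.04 -0.36 0 0 0 -1;0 0.14 -0.4 0 0 0 -1;0 0.28 -0.4 0 0 0 -1;0 0.42 -0.4 0 0 0 -1;0.1 0.52 -0.4 0 0 0 -1;0.15 0.55 -0.4 0 0 0 -1;0.15 0.55 -0.4 0 0 0 -1;0.15 0.55 -0.4 0 0 0 -1")

```text
time_s: 31.22
eef_pos: [445.8, -82.9, 230.1]
ee_rot: [0.0, -0.0, 1.0, -0.0]
force: [-0.1, -0.7, -1.6]
grip_width: 0.237
grip_force: 39.5
```

Run:
```python
from m import *
p=capture("wrist");save(p,"w6.png")
for a in regions_of("cork",p)[:1]:
    m=a["region"].astype(np.uint8);c=max(cv2.findContours(m,0,1)[0],key=cv2.contourArea)
    w=np.float32([ray(p,(q[0][1],q[0][0]),8)[:2] for q in c]);print("cork",a["confidence"],m.sum(),w.mean(0),cv2.minAreaRect(w),cv2.minEnclosingCircle(w),cv2.fitEllipse(w))
print(sense()["eef_pos"])
```

```text
cork 0.76 3767 [518.4023      6.8818836] ((519.9201049804688, 11.578788757324219), (109.74523162841797, 65.50685119628906), 14.414895057678223) ((525.1416015625, -9.648892402648926), 55.1097297668457) ((519.7476196289062, 9.033148765563965), (65.26968383789062, 115.91954803466797), 106.17064666748047)
[445.7319013  -82.96028294 229.68133813]
```

View pics/w6.png

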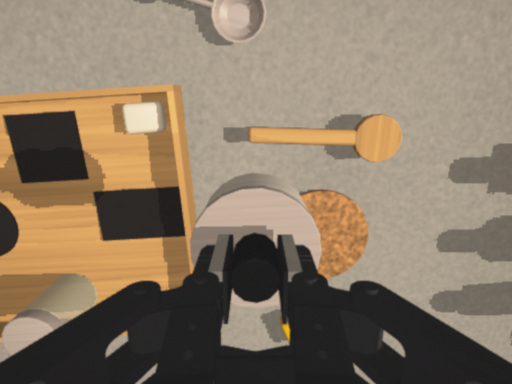

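The tin hangs level, and the cork fit is centre (525,-10) with radius 55. Now I'll lower it.

>>> jog_arm(series="-0.04 0.04 0 0 0 0 -1;-0.12 0.11 0 0 0 0 -1;-0.18 0.165 0 0 0 0 -1;-0.199 0.183 0.03 0 0 0 -1;-0.199 0.183 0.14 0 0 0 -1;-0.199 0.183 0.26 0 0 0 -1;-0.199 0.183 0.34 0 0 0 -1;-0.199 0.183 0.38 0 0 0 -1;-0.199 0.183 0.393 0 0 0 -1;-0.199 0.183 0.395 0 0 0 -1;-0.199 0.183 0.395 0 0 0 -1")

```text
time_s: 32.7
eef_pos: [525.2, -9.2, 72.6]
ee_rot: [0.001, -0.0, 1.0, -0.0]
force: [0.2, -0.6, -1.3]
grip_width: 0.236
grip_force: 39.5
```

>>> jog_arm(series="0 0 0.003 0 0 0 -1;0 0 0.003 0 0 0 -1;0 0 0.003 0 0 0 0;0 0 0.003 0 0 0 1;0 0 0.003 0 0 0 1;0 0 0.003 0 0 0 1;0 0 -0.1 0 0 0 1;0 0 -0.25 0 0 0 1;0 0 -0.4 0 0 0 1;0.05 0.1 -0.5 0 0 0 1;0.05 0.2 -0.5 0 0 0 1;0.05 0.2 -0.5 0 0 0 1")

```text
time_s: 34.2
eef_pos: [504.3, 72.8, 272.1]
ee_rot: [0.0, -0.002, 1.0, 0.0]
force: [0.1, -0.2, -0.7]
grip_width: 1.0
grip_force: 0.0
```

Run:
```python
from m import *
p=capture("wrist");save(p,"w7.png")
for l in("cork","tin"):
    for a in regions_of(l,p)[:1]:
        m=a["region"].astype(np.uint8);c=max(cv2.findContours(m,0,1)[0],key=cv2.contourArea)
        for z in((8,) if l=="cork" else (46,)):
            w=np.float32([ray(p,(q[0][1],q[0][0]),z)[:2] for q in c]);print(l,a["confidence"],m.sum(),cv2.minAreaRect(w),cv2.minEnclosingCircle(w))
print(sense()["eef_pos"])
for n in("top","scene"):
    q=capture(n)
    for l,z in(("tin",8),("cork",0)): print(n,l,[(round(a["confidence"],2),ray(q,a["point"],z)[:2].round(1)) for a in mark_of(l,q)[:1]])
```

```text
cork 0.79 3074 ((523.7427368164062, -8.481185913085938), (107.86827087402344, 106.19754791259766), 56.6081428527832) ((525.2163696289062, -9.056663513183594), 55.17056655883789)
tin 0.92 2934 ((523.786376953125, -7.720104217529297), (64.073486328125, 70.96603393554688), 66.0343017578125) ((524.4630126953125, -6.269193649291992), 36.29890060424805)
[504.63520822  70.35613954 271.32970789]
top tin [(0.6, array([526.5,  -7. ]))]
top cork [(0.73, array([532.8,  -7.2]))]
scene tin [(0.84, array([525.4,  -6.6]))]
scene cork [(0.65, array([520.3,  -7.1]))]
```

View pics/w7.png

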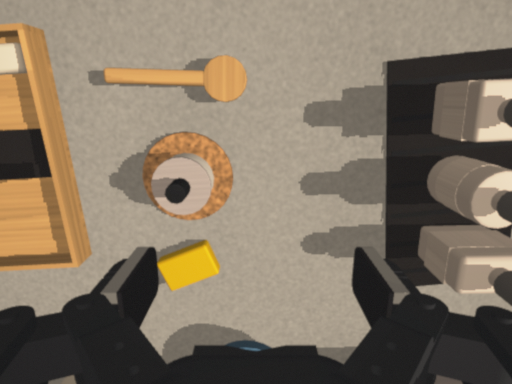

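The tin is centred on the cork, at (183,185) on the cork ring at (188,175), and the parallax accounts for the difference. Now I'll look over the oblong bottle to get its yaw.

>>> jog_arm(series="-0.02 0.13 -0.075 0 0 0 1;-0.06 0.28 -0.075 0 0 0 1;-0.1 0.42 -0.075 0 0 0 1;-0.14 0.54 -0.075 0 0 0 1;-0.165 0.625 -0.075 0 0 0 1;-0.165 0.625 -0.075 0 0 0 1;-0.165 0.625 -0.075 0 0 0 1;-0.165 0.625 -0.075 0 0 0 1")

```text
time_s: 35.65
eef_pos: [570.5, 320.0, 302.1]
ee_rot: [0.0, 0.0, 1.0, -0.0]
force: [-0.2, -0.1, -0.0]
grip_width: 0.997
grip_force: 0.0
```

```bash
cat > fit.py <<'E'
from h import *
from scipy.optimize import minimize
S=8
def poly(m,p,pts,v):
    h=cv2.convexHull(np.float32([proj(p,q) for q in pts]));cv2.fillConvexPoly(m,(h*16).round().astype(np.int32),v,cv2.LINE_AA,4)
def sil(p,kind,x,y,a,z):
    m=np.zeros((384,512),np.uint8);c,s=np.cos(a),np.sin(a)
    H,hx,hy={"oblong":(92,22,40),"square":(82,28,28),"round":(88,30,30)}[kind]
    t=np.linspace(0,2*np.pi,40,endpoint=False)
    if kind=="round": o=[(30*np.cos(i),30*np.sin(i)) for i in t]
    else:
        r=5;o=[(sx*(hx-r)+r*np.cos(i),sy*(hy-r)+r*np.sin(i)) for sx in(-1,1) for sy in(-1,1) for i in t]
    poly(m,p,[(x+c*u-s*v,y+s*u+c*v,k) for u,v in o for k in(z,z+H)],255)
    poly(m,p,[(x+15*np.cos(i),y+15*np.sin(i),k) for i in t for k in(z+H+12,z+H+48)],255)
    return m/255.
def fit(p,kind,x0,z):
    r=regions_of(kind+"_bottle",p)[0]; g=r["region"].astype(float)
    f=lambda q:((sil(p,kind,q[0],q[1],q[2]/20 if kind!="round" else 0,z)-g)**2).sum()
    best=min((minimize(f,[x0[0],x0[1],a],method="Nelder-Mead",options=dict(initial_simplex=[[x0[0],x0[1],a],[x0[0]+5,x0[1],a],[x0[0],x0[1]+5,a],[x0[0],x0[1],a+1.]])) for a in(0,1.5)),key=lambda o:o.fun)
    return best.x[:2].round(1),round(np.degrees(best.x[2]/20),2),round(best.fun),int(g.sum()),round(r["confidence"],2)
E
python3 - <<'E'
from fit import *
p=capture("wrist");save(p,"w8.png");print(sense()["eef_pos"].round(1))
for k,x in(("oblong",(607,322)),("round",(525,313)),("square",(441,305))):
    try: print(k,fit(p,k,x,4))
    except Exception as e: print(k,e)
E
```

```text
[570.5 320.1 302.1]
oblong list index out of range
round (array([527.1, 311.8]), np.float64(1.12), 184, 2772, 0.79)
square (array([444.3, 304.4]), np.float64(2.9), 284, 3927, 0.95)
```

View pics/w8.png

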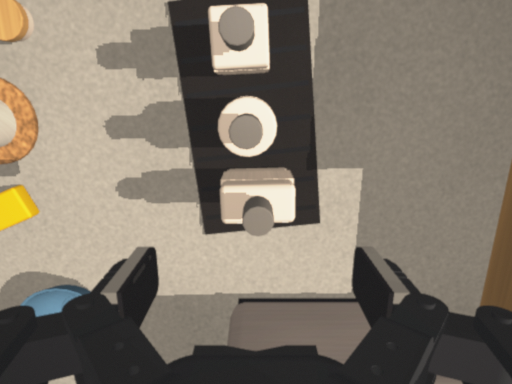

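Run:
```python
from fit import *
import fit as F
p=capture("wrist")
r=regions_of("oblong_bottle",p);print([ (a["confidence"],a["region"].sum()) for a in r])
if r: print(fit(p,"oblong",(607,322),4))
g=cv2.cvtColor(p["img"],cv2.COLOR_RGB2GRAY);W=np.zeros(g.shape,bool);W[163:222,208:312]=1
t=(g>80)&W
f=lambda q:((F.sil(p,"oblong",q[0],q[1],q[2]/20,4)-t)[W]**2).sum()
for a in(0,1.5):
    o=minimize(f,[607,322,a],method="Nelder-Mead",options=dict(initial_simplex=[[607,322,a],[612,322,a],[607,326,a],[607,322,a+1]]));print(o.x[:2],np.degrees(o.x[2]/20),o.fun,t.sum())
```

```text
[(0.61, np.int64(4289))]
(array([606.2, 322.5]), np.float64(2.97), 327, 4289, 0.61)
[609.66682191 323.28943859] 1.3541870537650766 199.881168781238 3881
[609.61714288 323.24352261] 1.6496968852652933 199.71938485198 3881
```

>>> jog_arm(series="-0.05 0.003 0.05 0 0 0 1;-0.096 0.006 0.15 0 0 0 1;-0.096 0.006 0.28 0 0 0 1;-0.096 0.006 0.38 0 0 0 1;-0.096 0.006 0.42 0 0 0 1;-0.096 0.006 0.43 0 0 0 1;-0.096 0.006 0.43 0 0 0 1;-0.096 0.006 0.43 0 0 0 -1;-0.096 0.006 0.43 0 0 0 -1;-0.096 0.006 0.43 0 0 0 -1;-0.096 0.006 0.43 0 0 0 -1;-0.096 0.006 0.43 0 0 0 -1;-0.096 0.006 0.43 0 0 0 -1")

```text
time_s: 37.62
eef_pos: [608.9, 323.4, 130.1]
ee_rot: [0.0, -0.0, 1.0, 0.0]
force: [-0.5, -2.0, 4.5]
grip_width: 0.341
grip_force: 39.4
```

>>> jog_arm(series="0 0 -0.03 0 0 0 -1;0 0 -0.12 0 0 0 -1;0 0 -0.24 0 0 0 -1;0 0 -0.3 0 0 0 -1;0 -0.05 -0.3 0 0 0 -1;0 -0.15 -0.3 0 0 0 -1;0 -0.29 -0.3 0 0 0 -1;0.02 -0.43 -0.3 0 0 0 -1;0.06 -0.57 -0.3 0 0 0 -1;0.12 -0.71 -0.3 0 0 0 -1;0.19 -0.84 -0.3 0 0 0 -1;0.25 -0.95 -0.3 0 0 0 -1;0.277 -1 -0.3 0 0 0 -1;0.277 -1 -0.3 0 0 0 -1;0.277 -1 -0.3 0 0 0 -1")

```text
time_s: 39.5
eef_pos: [498.6, -76.0, 249.8]
ee_rot: [0.0, -0.001, 1.0, 0.0]
force: [0.1, 1.0, -3.3]
grip_width: 0.343
grip_force: 40.4
```

>>> jog_arm(series="0 -0.05 0 0 0 -0.022 -1;0 -0.16 0 0 0 -0.022 -1;0 -0.27 0 0 0 -0.022 -1;0 -0.325 0 0 0 -0.022 -1;0 -0.337 0.03 0 0 -0.022 -1;0 -0.337 0.12 0 0 -0.022 -1;0 -0.337 0.2 0 0 -0.022 -1;0 -0.337 0.25 0 0 -0.022 -1;0 -0.337 0.27 0 0 -0.022 -1;0 -0.337 0.275 0 0 -0.022 -1;0 -0.337 0.275 0 0 -0.022 -1;0 -0.337 0.275 0 0 -0.022 -1")

```text
time_s: 41.0
eef_pos: [498.8, -211.5, 140.4]
ee_rot: [0.001, -0.018, 1.0, -0.0]
force: [-0.2, 0.0, -2.5]
grip_width: 0.341
grip_force: 40.6
```

Run:
```python
from h import *
p=capture("wrist");s=sense();print(s["eef_pos"],s["ee_rot"])
q=capture("scene");ims=[p["img"],cv2.resize(q["img"][180:320,100:260],(438,384),interpolation=cv2.INTER_CUBIC)]
o=cv2.resize(np.hstack(ims),(800,323));cv2.imwrite("pics/w9.png",o[:,:,::-1])
```

```text
[ 498.71200854 -211.53876623  140.27678795] [ 4.36886858e-04 -1.77942354e-02  9.99841529e-01 -3.00934160e-04]
```

View pics/w9.png

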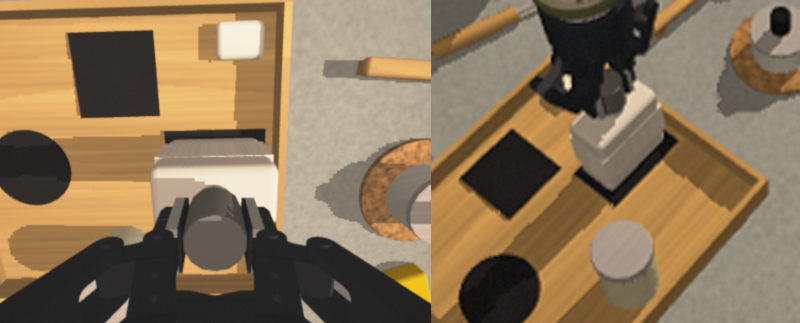

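>>> jog_arm(series="0 0 0.01 0 0 0 -1;0 0 0.0145 0 0 0 -1;0 0 0.0145 0 0 0 -1;0 0 0.0145 0 0 0 0;0 0 0.0145 0 0 0 1;0 0 0.0145 0 0 0 1;0 0 0.0145 0 0 0 1;0 0 -0.1 0 0 0 1;0 0 -0.25 0 0 0 1;0.05 0 -0.38 0 0 0.022 1;0.1 0 -0.4 0 0 0.022 1;0.1 0 -0.4 0 0 0.022 1;0.1 0 -0.4 0 0 0.022 1")

```text
time_s: 42.72
eef_pos: [458.8, -212.8, 298.9]
ee_rot: [-0.0, -0.001, 1.0, 0.0]
force: [0.1, 0.3, -0.2]
grip_width: 0.997
grip_force: 0.0
```

Run:
```python
from fit import *
p=capture("wrist");save(p,"w10.png");print(sense()["eef_pos"].round(1))
try: print(fit(p,"oblong",(498,-211),9))
except Exception as e: print(e)
for l in("pad_oblong",):
    for a in mark_of(l,p)[:1]: print(l,ray(p,a["point"],6))
o=cv2.resize(p["img"][90:270,150:390],None,fx=3.2,fy=3.2,interpolation=cv2.INTER_CUBIC);cv2.imwrite("pics/w10c.png",o[:,:,::-1])
```

```text
[ 458.8 -212.8  298.8]
(array([ 414.4, -274.7]), np.float64(16.73), 1992, 3391, 0.17)
```

View pics/w10c.png

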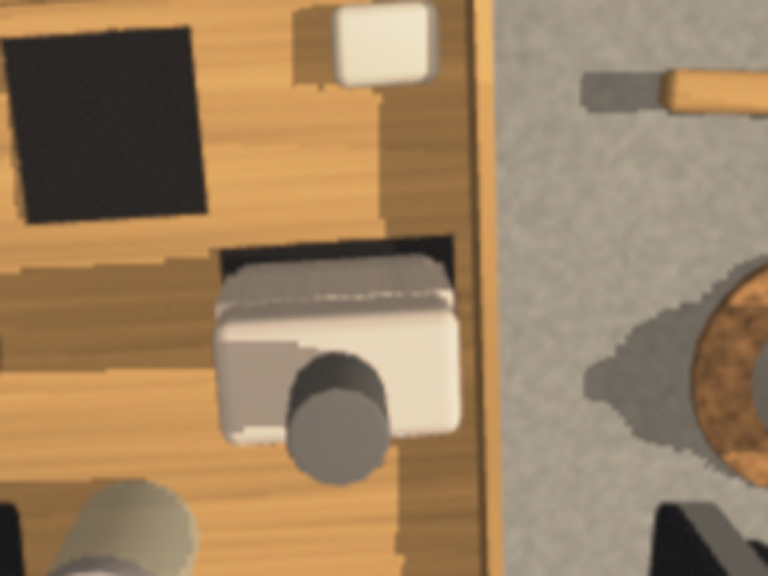

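The oblong bottle sits centred and parallel on its pad, with a front edge slope of about 3.3° and an even pad margin. The round bottle is next.

>>> jog_arm(series="-0.03 0.1 0 0 0 0 1;-0.06 0.24 0 0 0 0 1;-0.1 0.39 0 0 0 0 1;-0.14 0.54 0 0 0 0 1;-0.168 0.69 0 0 0 0 1;-0.168 0.84 0 0 0 0 1;-0.168 0.96 0 0 0 0 1;-0.168 1 0 0 0 0 1")

```text
time_s: 43.88
eef_pos: [525.0, 189.7, 299.0]
ee_rot: [-0.001, -0.002, 1.0, -0.0]
force: [-0.1, -0.5, 0.4]
grip_width: 1.001
grip_force: 0.0
```

>>> jog_arm(series="0 0.13 0 0 0 0 1;0 0.27 0 0 0 0 1;0 0.313 0.03 0 0 0 1;0 0.313 0.15 0 0 0 1;0 0.313 0.29 0 0 0 1;0 0.313 0.39 0 0 0 1;0 0.313 0.43 0 0 0 1;0 0.313 0.435 0 0 0 1;0 0.313 0.435 0 0 0 1;0 0.313 0.435 0 0 0 -1;0 0.313 0.435 0 0 0 -1;0 0.313 0.435 0 0 0 -1;0 0.313 0.435 0 0 0 -1;0 0.313 0.435 0 0 0 -1;0 0.313 0.435 0 0 0 -1")

```text
time_s: 45.75
eef_pos: [525.4, 312.4, 126.1]
ee_rot: [0.0, -0.001, 1.0, 0.0]
force: [-0.4, -1.6, 5.0]
grip_width: 0.339
grip_force: 39.4
```

>>> jog_arm(series="0 0 -0.03 0 0 0 -1;0 0 -0.12 0 0 0 -1;0 0 -0.26 0 0 0 -1;0 0 -0.38 0 0 0 -1;0 0 -0.45 0 0 0 -1;0 -0.04 -0.46 0 0 0 -1;0 -0.14 -0.46 0 0 0 -1;0.01 -0.28 -0.46 0 0 0 -1;0.02 -0.42 -0.46 0 0 0 -1;0.03 -0.56 -0.46 0 0 0 -1;0.03 -0.7 -0.46 0 0 0 -1;0.03 -0.84 -0.46 0 0 0 -1;0.03 -0.95 -0.46 0 0 0 -1;0.03 -1 -0.46 0 0 0 -1;0.03 -1 -0.46 0 0 0 -1")

```text
time_s: 47.62
eef_pos: [513.0, -88.4, 308.6]
ee_rot: [-0.001, 0.0, 1.0, 0.0]
force: [0.6, 0.3, -4.7]
grip_width: 0.341
grip_force: 40.4
```

>>> jog_arm(series="0 -0.05 0 0 0 0 -1;0 -0.15 0 0 0 0 -1;0 -0.29 0 0 0 0 -1;0 -0.43 0 0 0 0 -1;0 -0.57 0 0 0 0 -1;0 -0.69 0 0 0 0 -1;0 -0.74 0 0 0 0 -1;0 -0.753 0.02 0 0 0 -1;0 -0.753 0.12 0 0 0 -1;0 -0.753 0.25 0 0 0 -1;0 -0.753 0.36 0 0 0 -1;0 -0.753 0.42 0 0 0 -1;0 -0.753 0.435 0 0 0 -1;0 -0.753 0.435 0 0 0 -1;0 -0.753 0.435 0 0 0 -1")

```text
time_s: 49.5
eef_pos: [514.4, -389.0, 137.1]
ee_rot: [0.001, -0.001, 1.0, -0.001]
force: [0.3, -0.1, -2.6]
grip_width: 0.34
grip_force: 40.5
```

>>> jog_arm(series="0.001 0 0.01 0 0 0 -1;0.001 0 0.016 0 0 0 -1;0.001 0 0.016 0 0 0 -1;0.001 0 0.016 0 0 0 0;0.001 0 0.016 0 0 0 1;0.001 0 0.016 0 0 0 1;0.001 0 0.016 0 0 0 1;0 0 -0.1 0 0 0 1;0 0 -0.25 0 0 0 1;0 0 -0.4 0 0 0 1;0.05 0.14 -0.45 0 0 0 1;0.1 0.28 -0.45 0 0 0 1;0.14 0.42 -0.45 0 0 0 1;0.16 0.56 -0.45 0 0 0 1;0.17 0.7 -0.45 0 0 0 1;0.17 0.85 -0.45 0 0 0 1;0.17 1 -0.45 0 0 0 1;0.17 1 -0.45 0 0 0 1")

```text
time_s: 51.75
eef_pos: [445.1, 14.3, 316.1]
ee_rot: [0.0, -0.003, 1.0, 0.0]
force: [-0.4, -1.1, 1.3]
grip_width: 0.997
grip_force: 0.0
```

>>> jog_arm(series="0.005 0.1 0 0 0 0 1;0.005 0.24 0 0 0 0 1;0.005 0.39 0 0 0 0 1;0.005 0.54 0 0 0 0 1;0.005 0.68 0 0 0 0 1;0.005 0.733 0.03 0 0 0 1;0.005 0.733 0.15 0 0 0 1;0.005 0.733 0.3 0 0 0 1;0.005 0.733 0.42 0 0 0 1;0.005 0.733 0.48 0 0 0 1;0.005 0.733 0.488 0 0 0 1;0.005 0.733 0.488 0 0 0 1")

```text
time_s: 53.25
eef_pos: [444.0, 304.1, 121.4]
ee_rot: [0.001, -0.0, 1.0, 0.0]
force: [-0.7, -0.7, -0.3]
grip_width: 1.001
grip_force: 0.0
```

>>> jog_arm(series="0 0 0 0 0 0 -1;0 0 0 0 0 0 -1;0 0 0 0 0 0 -1;0 0 0 0 0 0 -1;0 0 0 0 0 0 -1;0 0 -0.03 0 0 0 -1;0 0 -0.12 0 0 0 -1;0 0 -0.24 0 0 0 -1;0 0 -0.3 0 0 0 -1;0 -0.05 -0.3 0 0 0 -1;0.01 -0.15 -0.3 0 0 0 -1;0.02 -0.29 -0.3 0 0 0 -1;0.03 -0.43 -0.3 0 0 0 -1;0.04 -0.57 -0.3 0 0 0 -1;0.045 -0.71 -0.3 0 0 0 -1;0.045 -0.84 -0.3 0 0 0 -1;0.045 -0.95 -0.3 0 0 0 -1;0.045 -1 -0.3 0 0 0 -1;0.045 -1 -0.3 0 0 0 -1")

```text
time_s: 55.62
eef_pos: [424.5, -96.9, 239.3]
ee_rot: [-0.001, 0.001, 1.0, 0.0]
force: [-0.5, 0.4, -1.8]
grip_width: 0.342
grip_force: 40.3
```

>>> jog_arm(series="0 -0.05 0 0 0 0 -1;0 -0.17 0 0 0 0 -1;0 -0.31 0 0 0 0 -1;0 -0.43 0 0 0 0 -1;0 -0.5 0 0 0 0 -1;0 -0.515 0.03 0 0 0 -1;0 -0.515 0.12 0 0 0 -1;0 -0.515 0.2 0 0 0 -1;0 -0.515 0.25 0 0 0 -1;0 -0.515 0.27 0 0 0 -1;0 -0.515 0.275 0 0 0 -1;0 -0.515 0.275 0 0 0 -1;0 -0.515 0.275 0 0 0 -1")

```text
time_s: 57.25
eef_pos: [426.0, -301.8, 131.1]
ee_rot: [0.0, -0.001, 1.0, -0.0]
force: [-0.6, -0.2, -2.7]
grip_width: 0.339
grip_force: 40.5
```

>>> jog_arm(series="0 0 0.009 0 0 0 -1;0 0 0.0135 0 0 0 -1;0 0 0.0135 0 0 0 -1;0 0 0.0135 0 0 0 0;0 0 0.0135 0 0 0 1;0 0 0.0135 0 0 0 1;0 0 0.0135 0 0 0 1;0 0 -0.1 0 0 0 1;0 0 -0.25 0 0 0 1;0 0 -0.4 0 0 0 1;-0.07 0.01 -0.53 0 0 0 1;-0.07 0.01 -0.53 0 0 0 1;-0.07 0.01 -0.53 0 0 0 1")

```text
time_s: 58.88
eef_pos: [453.6, -297.5, 341.5]
ee_rot: [-0.001, -0.001, 1.0, 0.001]
force: [-0.0, -0.5, -0.4]
grip_width: 1.0
grip_force: 0.0
```

Run:
```python
from fit import *
p=capture("wrist");print(sense()["eef_pos"].round(1))
P={"oblong":((498.3,-211),29,47,3.7),"round":((514.1,-389.1),38,38,0),"square":((425.3,-301.8),36,36,3.6)}
im=p["img"].copy()
for k,(x,hx,hy,a) in P.items():
    try: print(k,fit(p,k,x,9))
    except Exception as e: print(k,e)
    a=np.radians(a);c,s=np.cos(a),np.sin(a)
    o=[(hx*np.cos(t),hy*np.sin(t)) for t in np.linspace(0,6.28,60)] if k=="round" else [(-hx,-hy),(hx,-hy),(hx,hy),(-hx,hy)]
    pts=np.int32([proj(p,(x[0]+c*u-s*v,x[1]+s*u+c*v,9))*8 for u,v in o]);cv2.polylines(im,[pts],True,(255,0,0),1,cv2.LINE_AA,3)
    ct=(cv2.Canny((sil(p,k,*x,a,9)*255).astype(np.uint8),100,200)>0);im[ct]=(0,255,0)
o=cv2.resize(im[70:300,120:380],None,fx=2.6,fy=2.6,interpolation=cv2.INTER_CUBIC);cv2.imwrite("pics/w11.png",o[:,:,::-1])
q=capture("scene");save(q,"s2.png")
```

```text
[ 453.4 -297.5  341.1]
oblong (array([ 496.3, -213. ]), np.float64(1.3), 296, 3772, 0.79)
round (array([ 515.6, -389.4]), np.float64(-0.15), 167, 2891, 0.61)
square (array([ 424.8, -301.8]), np.float64(2.1), 111, 2545, 0.63)
```

View pics/w11.png

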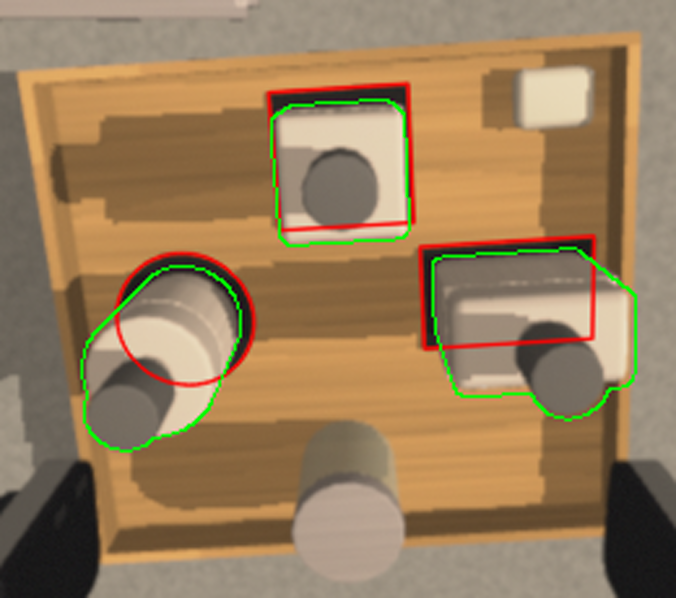

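In the picture, the outlines of bottles centred on their pads match the real bottles to about 1 mm, and the jar hasn't moved. I'm handing in.

```bash
python3 -c "from rig import *; print(finish_job())"
```

```text
the job is handed in; nothing more can be done
None
```

The job is handed in, with no verdict shown: all three bottles are upright and centred on their pads to within about 1–2 mm by camera, the tin was set within about 3 mm of the cork's middle, the jar was left alone, and it took about 59 s; I viewed 16 pictures, over the limit of 14.

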